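Tighten the wing nut of the clamp that holds the ring print

TASK

Two strap clamps stand on the bench, each with a brass wing nut between two steel pillars. On the clamp that holds the cream ring-shaped print, turn the wing nut clockwise (seen from above) until it is fully tight at its stop, with its wings in line with the two red marks, then let go. Leave the wing nut of the other clamp, which holds the grey bracket, as it is.

Things in the scene. Friction and masses are not known exactly. Their poses are not given: they have to be found in the camera images.
- clamp_ring: Clamp with the cream ring print (44 mm wide), fixed to the bench. Origin: under the nut's axis, at bench height; x along its blue strap (30 mm wide, top at 44 mm), away from the robot within 20 deg. Print at x = -88 mm. Two steel pillars, 12 mm thick with black caps, stand at x = +-50 mm, up to 92 mm. Washer plate round the nut: 62 mm diameter, top at 47 mm. Base 180 x 80 mm.
- nut_ring_grip (a point): On the axis of that clamp's brass wing nut, midway up the wings, 75 mm over the bench. x: along the wings, turns with them; z up. Wings upright and flat, 10 mm thick (y), together 48 mm long (x) with a 10 mm gap in the middle, 60 to 84 mm over the bench; a 7 mm stud in the gap up to 70 mm; a 21 mm wide hub below 57 mm. The nut only turns (about 0.1 N m) and stays where left.
- nut_ring (a joint): Turn of that nut in rad, growing clockwise seen from above. 0: loosest, wings 35 deg anticlockwise of the strap's line. 1.22: tight, at a hard stop, wings 35 deg clockwise of the strap's line, in line with two red marks near the rim of the washer plate. Starts between 0 and 0.45.
- nut_bracket_tip (a point): End of one wing of the other wing nut, 24 mm from its axis, 75 mm over the bench. That clamp and nut are alike in all but the print: a grey bracket (32 x 45 x 26 mm) with two upright walls. It is loose too and must be left alone.

How it is judged (in metres and radians):
At the end, for the whole second after the job is handed in: The wing nut of the ring clamp is within 0.18 rad (10 degrees) of its tight stop and at rest; the other wing nut has not been turned (its wing tip within 6 mm of where it was) (value of joint nut_ring above 1.04 rad and velocity of joint nut_ring below 0.05 rad/s and distance of nut_bracket_tip from where it was at the start of the episode below 0.006 m); the robot touches nothing.
It fails at once if the wing nut of the clamp with the bracket was turned (its wing tip moved more than 6 mm) (distance of nut_bracket_tip from where it was at the start of the episode above 0.006 m).
It also fails if it takes over 29 s, if anything falls off the work surface, if the arm or the gripper's body presses on something with over 40 N, if the wrist force passes 120 N, or if a joint passes its speed limit or range.

ROBOT

A 6-joint arm with a two-finger parallel gripper is mounted at the origin on a cart in front of the work surface, level with it; the furniture and walls round the work are solid. World frame = base frame: x ahead of the robot, y to its left, z up, the work surface at z = 0. Lengths are in mm, angles in rad, forces in N, time in s.
With the tool pointing down it reaches from about 300 to 775 mm from the base axis. Payload 14.6 kg.
Tool frame: the origin (TCP) lies at the very end of the fingers, on their centre line; the grasp point (between the pads) lies 19 mm behind it; z points along the fingers, y is the line along which they close (so a half turn about z gives the same grasp; the last joint's range is limited). The gripper opens to 94 mm and grips with 3 to 60 N. Pads are 16 mm wide; open, the fingers measure 119 mm over their backs; the gripper's body (75 mm by 177 mm) begins 78 mm behind the grasp point.
Start: joints at [1.234, 0.3, 1.521, -0, 1.321, -0.067], TCP at [146.594, 530.094, 179.446] pointing down, gripper open.
Joint ranges: [-3.03, 3.03], [-0.79, 2.21], [0.23, 2.52], [-1.04, 4.18], [0, 3.07], [-2.55, 2.55]. Speed limits (rad/s): [2.22, 2.22, 2.57, 3.14, 3.14, 3.14].

INTERFACE

Orientations are given as [roll, pitch, yaw] about the fixed x, y, z axes, in that order (R = Rz(yaw) Ry(pitch) Rx(roll)).
In Python, from cell import manip, camera, get_calibration gives the robot as it stands. The module is installed in compiled form; this text tells all that it offers.
- The arm moves only by the tool jog_arm, never from a script. Its argument "plan" is one flat list of numbers, 6 for each row, row after row: the shift along the world's x, y, z in m, then the turn, a rotation vector about the world's x, y, z in degrees. A call has 1 to 20 rows; each row is the pose to reach, as a shift and turn from the pose commanded when the call began; what a row does not reach only later rows make up. A row lasts 1/10 s, in which the tool goes at most 50 mm and 8.59 degrees, less where a joint would pass 70% of its speed; a pose out of reach is approached as far as the arm can. A call with a gripper value outside its range is refused whole. "claw" is the finger opening in m, from 0 to 0.094, set as the call begins (left out, the last holds). The fingers move at their own pace and stop on an object; "force" is the grip in N (left out, the last holds). Time passes only in rows, so rows that repeat a pose let the fingers close. It gives the time, the measured TCP pose, the force, the opening and the grip force at its end, in the units of the state.
- manip.read_state(): the state, without advancing time (a new reading comes with each control period).
- camera(name): name is "scene" or "top" or "wrist"; returns (picture, depth): 480x640x3 uint8, red, green, blue; 480x640 float32, mm along the optical axis (not along the pixel's ray), 0 where there is no reading.
- get_calibration(name): a dict with "fx", "fy", "cx", "cy" (pixels), "origin" and "attitude" of the camera in the world. Camera axes: x right, y down, z forward; pixel columns grow to the right and rows downward; lengths in mm; the calibration is good to about 2 mm. A picture is of the moment at which its call begins: read the wrist's pose just before it. get_calibration takes no time and is no camera call; for the wrist camera it gives the pose at the moment of the call.
- manip.sign_off(): hands the job in; it is judged then, once.
The state is a dict: "clock": time; "joints": joint angles; "qd": joint speeds; "effort": joint torques, N m; "eef_pos": TCP position; "eef_rot": TCP orientation; "wrist_force": force on the tool from outside, world axes, zero at the start; "moment": the same for the moment, N m; "finger_gap": finger opening in mm; "finger_force": force on a finger pad.
Only numpy, scipy, OpenCV 4.12 (cv2) and the standard library are available. Lean on these libraries where they do the work, as an engineer would, in place of code of your own. Each camera call takes 0.05 s, during which the arm holds its last target. There are 200 camera calls.

## Working session

There is one attempt and no reset: what is moved stays moved. The work goes in short steps, Python scripts to look and compute and a tool call to move; the robot and the scene stay as the last step left them, time stands still between calls to the robot, and variables do not carry over. Pictures are saved under pics/ and viewed, at most 10 in all, crops included, and the job is handed in when it is done.

Besides the shell and the picture viewer there is one more tool, called after "Call:" by a JSON object that holds its "op" and its "data", one argument or row to a line. jog_arm: Moves the arm, as the interface text tells. Its arguments: {"type":"object","properties":{"plan":{"type":"array"},"claw":{"type":"number"},"force":{"type":"number"}},"required":["plan"]}

```bash
mkdir -p pics; python3 - <<'E'
from cell import manip,camera,get_calibration
import cv2,numpy as np
s=manip.read_state();print(s['clock'],s['eef_pos'],s['eef_rot'])
for n in ("top","scene"):
    p,d=camera(n);c=get_calibration(n);print(n,c)
    cv2.imwrite(f"pics/{n}0.png",p[...,::-1]);np.savez(f"{n}0.npz",p=p,d=d,**{k:np.array(v) for k,v in c.items()})
E
```

```text
0.0 [146.48526226 529.8380594  178.88079012] [-3.14045298e+00 -1.13623167e-04  2.87182079e+00]
top {'fx': 566.2705598386285, 'fy': 566.2705598386285, 'cx': 321.2551896998964, 'cy': 247.5107503097368, 'origin': array([ 453.64741373,  210.8782396 , 1013.62932252]), 'attitude': array([-3.06082268, -0.00899667, -1.54867557])}
scene {'fx': 481.1533882942077, 'fy': 481.1533882942077, 'cx': 312.6289337535364, 'cy': 239.18760371090346, 'origin': array([-27.20926985, -97.80204762, 644.0897734 ]), 'attitude': array([-2.29717006, -0.01633571, -1.04099126])}
```

View pics/top0.png

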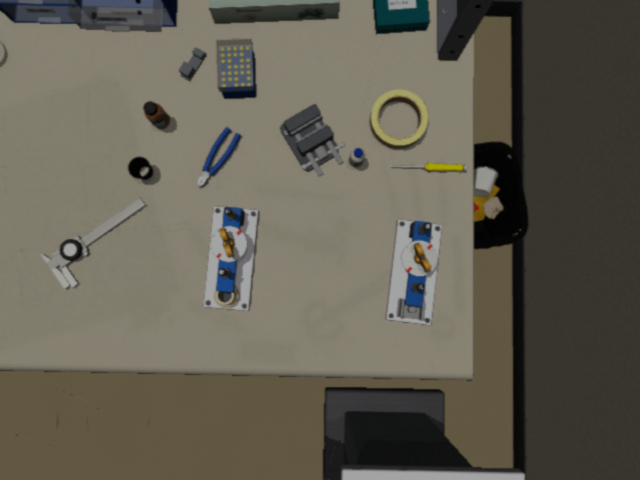

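The ring clamp is the left one (nut at about (228,243)) and the bracket clamp the right one (nut at about (421,258)). Next I'll measure the brass wings, black caps and red marks on the left one.

```bash
cat > h.py <<'E'
import numpy as np,cv2
from scipy.spatial.transform import Rotation as R
def pts(p,d,c,m):
    v,u=np.nonzero(m&(d>0));z=d[v,u]
    q=np.c_[(u-c['cx'])/c['fx']*z,(v-c['cy'])/c['fy']*z,z]
    return R.from_euler('xyz',c['attitude']).apply(q)+c['origin'],u,v
E
python3 - <<'E'
from h import *
f=np.load('top0.npz');p,d=f['p'],f['d']
hsv=cv2.cvtColor(p,cv2.COLOR_RGB2HSV).astype(int);H,S,V=hsv[...,0],hsv[...,1],hsv[...,2]
for name,(u0,u1,v0,v1) in dict(ring=(198,265,200,315),br=(380,445,215,328)).items():
    roi=np.zeros(d.shape,bool);roi[v0:v1,u0:u1]=1
    for n,m in dict(brass=(H>10)&(H<25)&(S>130)&(V>60),blue=(H>100)&(H<125)&(S>130),red=((H<6)|(H>174))&(S>130),white=(S<30)&(V>150)).items():
        w,u,v=pts(p,d,f,m&roi)
        if n=='brass': w=w[w[:,2]>72]
        if n=='blue': w=w[abs(w[:,2]-44)<8]
        if len(w)<3: print(name,n,len(w));continue
        c,sz,a=cv2.minAreaRect(w[:,:2].astype(np.float32))
        e,V_=np.linalg.eigh(np.cov(w[:,:2].T));ax=V_[:,1]*np.sign(V_[0,1])
        print(name,n,len(w),w.mean(0).round(1),'rect',np.round(c,1),np.round(sz,1),'ang',np.degrees(np.arctan2(ax[1],ax[0])).round(1),'z',np.percentile(w[:,2],[5,50,95]).round(1))
        if n=='red':
            k=(w@ax[[0,1]] if 0 else w[:,:2]@ax);t=(k.min()+k.max())/2
            print(w[k<t].mean(0).round(1),w[k>t].mean(0).round(1))
im=p[195:320,195:450];cv2.imwrite('pics/crop0.png',cv2.resize(im,None,fx=3,fy=3,interpolation=cv2.INTER_CUBIC)[...,::-1])
E
```

```text
ring brass 134 [534.  360.9  83.7] rect [534.6 361.4] [46.3  9.4] ang 19.5 z [79.1 83.8 87.3]
ring blue 601 [512.5 361.7  46.2] rect [525.6 362.1] [ 29.  144.5] ang -5.1 z [43.3 46.1 49.2]
ring red 16 [540.4 358.1  49.7] rect [535.4 361.6] [ 3.8 59. ] ang -38.7 z [46.9 49.7 52.2]
[514.5 378.9  49.7] [555.9 345.6  49.7]
ring white 1673 [511.9 366.6  22.8] rect [513.5 364.5] [ 76.8 177.8] ang -5.2 z [ 9.3 13.  50.7]
br brass 138 [517.3  37.3  83.1] rect [517.7  36.8] [47.2  8.5] ang 25.3 z [77.4 84.1 87.8]
br blue 588 [495.2  40.7  45.9] rect [508.7  38. ] [ 28.5 144.3] ang -4.7 z [42.7 45.9 49.1]
br red 19 [518.9  35.5  49.6] rect [518.2  36.1] [ 2.8 59.9] ang -41.6 z [46.9 49.5 51.7]
[497.9  54.2  50. ] [537.9  18.7  49.2]
br white 1963 [498.2  46.1  20.6] rect [496.1  38.6] [ 76.5 176.7] ang -3.8 z [ 9.4 12.8 50.4]
```

View pics/crop0.png

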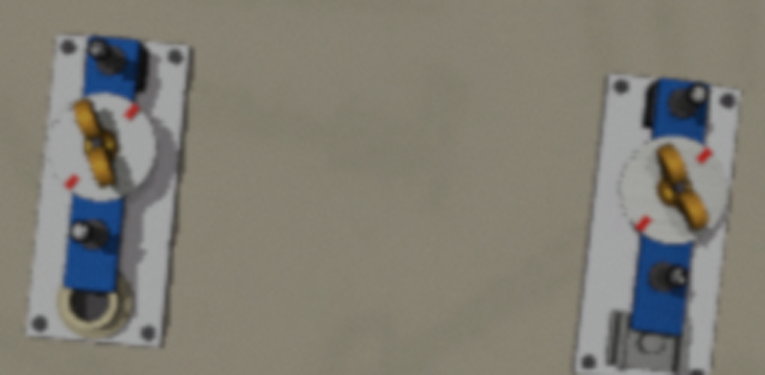

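Call:
{"op": "jog_arm", "data": {
  "plan": [0.04,-0.017,0,0,0,4,0.08,-0.035,0,0,0,9,0.12,-0.052,0,0,0,14,0.16,-0.07,0,0,0,19,0.2,-0.087,0,0,0,24,0.24,-0.104,0,0,0,28,0.28,-0.122,0,0,0,32,0.32,-0.139,0,0,0,35,0.36,-0.156,0,0,0,35,0.388,-0.1688,0,0,0,35,0.388,-0.1688,0,0,0,35,0.388,-0.1688,0,0,0,35,0.388,-0.1688,0,0,0,35],
  "claw": 0.04,
  "force": 40
}}

```text
clock: 1.4
eef_pos: [533.7, 361.9, 179.3]
eef_rot: [3.142, -0.0, -2.8]
wrist_force: [0.1, 0.2, -0.5]
finger_gap: 39.9
finger_force: 0.0
```

```bash
python3 - <<'E'
from h import *
from cell import manip,camera,get_calibration
s=manip.read_state();print(s['clock'],s['eef_pos'],s['eef_rot'],s['joints'],s['finger_gap'])
c=get_calibration('wrist');p,d=camera('wrist');print(c['origin'],c['attitude'])
cv2.imwrite('pics/w1.png',p[...,::-1])
hsv=cv2.cvtColor(p,cv2.COLOR_RGB2HSV).astype(int);H,S,V=hsv[...,0],hsv[...,1],hsv[...,2]
w,u,v=pts(p,d,c,(H>10)&(H<25)&(S>130)&(V>60))
k=(w[:,2]>72)&(w[:,2]<95)&(np.hypot(w[:,0]-535,w[:,1]-361)<40);w=w[k]
e,A=np.linalg.eigh(np.cov(w[:,:2].T));a=A[:,1]
print(len(w),cv2.minAreaRect(w[:,:2].astype(np.float32)),np.degrees(np.arctan(a[1]/a[0])),np.median(w[:,2]))
E
```

```text
1.4 [533.72342824 361.85505084 179.34255798] [ 3.14153613e+00 -4.21957675e-04 -2.79967057e+00] [ 5.38941992e-01  5.15968379e-01  1.22063482e+00  1.39935534e-04
  1.40539219e+00 -1.37379947e+00] 39.94659744251026
[468.7079699  338.67468496 386.46694153] [2.90174784e+00 1.99740245e-04 1.91255916e+00]
439 ((532.646728515625, 362.0379943847656), (47.657989501953125, 8.844817161560059), 18.984445571899414) 19.182884293753833 84.28442700826264
```

View pics/w1.png

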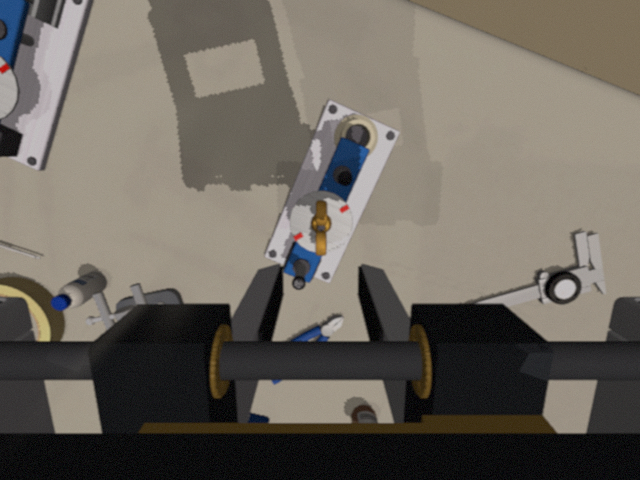

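The wrist view shows the nut at (320,223), upright between the fingers and aligned with them, and the measurements agree within 1–2 mm. I'll descend and grip.

Call:
{"op": "jog_arm", "data": {
  "plan": [0,0,-0.03,0,0,0,0,0,-0.06,0,0,0,0,0,-0.08,0,0,0,0,0,-0.1,0,0,0,0,0,-0.116,0,0,0,0,0,-0.116,0,0,0,0,0,-0.116,0,0,0]
}}

```text
clock: 2.15
eef_pos: [534.6, 361.7, 64.2]
eef_rot: [3.141, 0.001, -2.8]
wrist_force: [-0.7, -0.2, -0.2]
finger_gap: 40.4
finger_force: 0.0
```

Call:
{"op": "jog_arm", "data": {
  "plan": [0,0,0,0,0,0,0,0,0,0,0,0,0,0,0,0,0,0,0,0,0,0,0,0,0,0,0,0,0,0,0,0,0,0,0,0],
  "claw": 0,
  "force": 40
}}

```text
clock: 2.75
eef_pos: [534.6, 361.3, 63.5]
eef_rot: [3.142, 0.0, -2.801]
wrist_force: [-0.2, -0.8, -0.1]
finger_gap: 0.3
finger_force: 0.0
```

The fingers closed to 0.3 mm with no grip, so I need to look.

```bash
python3 - <<'E'
from h import *
from cell import manip,camera,get_calibration
s=manip.read_state();print(s)
ims=[]
for n in('wrist','scene'):
    c=get_calibration(n);p,d=camera(n);np.savez(n+'2.npz',p=p,d=d,**c);ims.append(p)
a=ims[0][120:420,160:480]
c=get_calibration('scene');q=R.from_euler('xyz',c['attitude']).inv().apply(np.array([534,361,75])-c['origin'])
u,v=int(c['fx']*q[0]/q[2]+c['cx']),int(c['fy']*q[1]/q[2]+c['cy']);print(u,v)
u=min(max(u,80),560);v=min(max(v,75),405)
b=cv2.resize(ims[1][v-75:v+75,u-80:u+80],None,fx=2.4,fy=2.4,interpolation=cv2.INTER_CUBIC)
a=cv2.resize(a,(384,360))
cv2.imwrite('pics/g2.png',np.hstack([a,b])[...,::-1])
E
```

```text
{'clock': 2.75, 'joints': array([ 5.37518630e-01,  6.16874710e-01,  1.34173355e+00,  2.88303235e-05,
        1.18295090e+00, -1.37427896e+00]), 'qd': array([-0.00017186,  0.00020848,  0.00096314, -0.00063101, -0.00088004,
        0.00067017]), 'effort': array([-7.84300300e-04, -6.82478285e+01, -3.32067025e+01, -9.83514728e-04,
        7.79638393e-02,  4.17027240e-04]), 'eef_pos': array([534.61778168, 361.28296498,  63.48987306]), 'eef_rot': array([ 3.14155994e+00,  2.76395155e-05, -2.80060229e+00]), 'wrist_force': array([-0.19676438, -0.75958115, -0.13994743]), 'moment': array([ 0.05795386, -0.02881853,  0.05822964]), 'finger_force': 0.0, 'finger_gap': 0.34060007799452297}
248 211
```

View pics/g2.png

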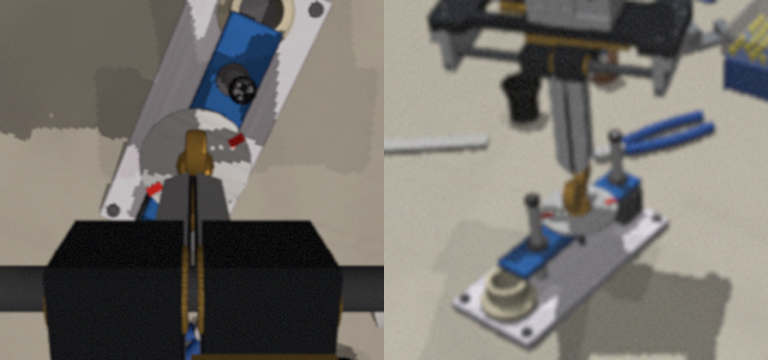

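```bash
python3 - <<'E'
from h import *
for n in('scene','wrist'):
    f=np.load(n+'2.npz');w,u,v=pts(f['p'],f['d'],f,np.ones((480,640),bool))
    col=f['p'][v,u].astype(int)
    hsv=cv2.cvtColor(f['p'],cv2.COLOR_RGB2HSV).astype(int)[v,u]
    br=(hsv[:,0]>10)&(hsv[:,0]<25)&(hsv[:,1]>130)
    near=(np.hypot(w[:,0]-540,w[:,1]-361)<42)&(w[:,2]>52)
    print(n,'brass',len(w[near&br]),w[near&br&(w[:,2]<95)].mean(0).round(1),np.percentile(w[near&br],[3,97],axis=0).round(1).tolist())
    g=near&~br
    for z in range(52,150,8):
        k=g&(w[:,2]>=z)&(w[:,2]<z+8)
        if k.sum(): print(z,k.sum(),np.percentile(w[k],[5,50,95],axis=0).round(0)[:,:2].tolist(),np.median(u[k]),np.median(v[k]))
E
```

```text
scene brass 169 [524.6 356.2  72.1] [[509.6, 326.5, 56.5], [540.1, 400.5, 220.3]]
52 25 [[521.0, 354.0], [578.0, 358.0], [581.0, 364.0]] 262.0 209.0
60 26 [[521.0, 355.0], [549.0, 360.0], [582.0, 363.0]] 252.5 211.0
68 33 [[509.0, 354.0], [546.0, 359.0], [581.0, 364.0]] 252.0 210.0
76 36 [[511.0, 356.0], [536.0, 361.0], [580.0, 365.0]] 248.5 209.0
84 19 [[523.0, 354.0], [578.0, 359.0], [580.0, 364.0]] 262.0 195.0
92 38 [[523.0, 351.0], [527.0, 358.0], [579.0, 367.0]] 247.0 205.0
100 50 [[522.0, 348.0], [527.0, 357.0], [539.0, 369.0]] 247.0 202.0
108 56 [[522.0, 347.0], [527.0, 356.0], [540.0, 369.0]] 247.0 199.0
116 57 [[521.0, 347.0], [527.0, 354.0], [543.0, 368.0]] 247.0 195.0
124 59 [[522.0, 347.0], [527.0, 355.0], [544.0, 368.0]] 247.0 192.0
132 60 [[521.0, 348.0], [526.0, 358.0], [538.0, 369.0]] 245.0 188.0
140 64 [[522.0, 348.0], [527.0, 355.0], [543.0, 369.0]] 246.0 184.0
148 61 [[521.0, 347.0], [526.0, 356.0], [540.0, 368.0]] 245.0 181.0
wrist brass 6245 [521.1 357.7  78. ] [[504.7, 324.1, 78.7], [528.7, 374.8, 222.6]]
52 39 [[527.0, 353.0], [531.0, 370.0], [539.0, 372.0]] 336.0 259.0
68 18 [[509.0, 350.0], [510.0, 354.0], [513.0, 358.0]] 322.5 228.0
76 35 [[509.0, 351.0], [513.0, 360.0], [529.0, 362.0]] 331.0 237.0
84 5 [[526.0, 355.0], [527.0, 357.0], [527.0, 360.0]] 318.0 266.0
92 143 [[522.0, 350.0], [526.0, 359.0], [528.0, 366.0]] 321.0 267.0
100 270 [[522.0, 348.0], [526.0, 358.0], [529.0, 368.0]] 320.0 272.0
108 286 [[521.0, 348.0], [526.0, 359.0], [529.0, 368.0]] 322.0 277.0
116 344 [[521.0, 348.0], [526.0, 360.0], [537.0, 368.0]] 320.5 284.0
124 399 [[521.0, 347.0], [526.0, 359.0], [529.0, 368.0]] 322.0 290.0
132 445 [[521.0, 347.0], [526.0, 359.0], [529.0, 369.0]] 323.0 298.0
140 194 [[522.0, 348.0], [526.0, 358.0], [529.0, 368.0]] 319.0 303.0
148 118 [[524.0, 356.0], [526.0, 359.0], [527.0, 360.0]] 322.0 318.0
```

The depth data shows the finger ends at z≈90 mm, while the reported TCP is 63.5. The real fingertips are about 27 mm above the reported point, so they closed above the wings. I'll open and go down by 25 mm, checking the tip height with the cameras.

Call:
{"op": "jog_arm", "data": {
  "plan": [0,0,0,0,0,0,0,0,0,0,0,0,0,0,0,0,0,0,0,0,0,0,0,0,0,0,-0.006,0,0,0,0,0,-0.012,0,0,0,0,0,-0.012,0,0,0,0,0,-0.012,0,0,0],
  "claw": 0.04
}}

```text
clock: 3.65
eef_pos: [534.5, 361.2, 51.1]
eef_rot: [-3.142, -0.001, -2.801]
wrist_force: [-0.5, -0.3, -0.9]
finger_gap: 40.2
finger_force: 0.0
```

```bash
python3 - <<'E'
from h import *
from cell import manip,camera,get_calibration
s=manip.read_state();P=s['eef_pos'];print(P,s['wrist_force'],s['finger_gap'])
yaw=s['eef_rot'][2]
for n in('scene','wrist'):
    c=get_calibration(n);p,d=camera(n);w,u,v=pts(p,d,c,np.ones((480,640),bool))
    if n=='wrist': cv2.imwrite('pics/w3.png',p[100:420,120:520,::-1])
    r=w-P;x=r[:,0]*np.cos(yaw)+r[:,1]*np.sin(yaw);y=r[:,0]*np.sin(yaw)-r[:,1]*np.cos(yaw)
    for sg in(1,-1):
        k=(abs(x)<11)&(sg*y>17)&(sg*y<36)&(w[:,2]>52)&(w[:,2]<140)
        print(n,sg,k.sum(),np.histogram(w[k,2],range(52,141,4))[0])
E
```

```text
[534.48169987 361.21074404  51.10691118] [-0.46878419 -0.28383727 -0.91966321] 40.243918884988624
scene 1 238 [ 0  0  0  0  0  0  6 11 17 13 16 15 14 16 13 17 18 16 18 14 17 17]
scene -1 215 [ 0  0  0  0  0  0  1  6 12 13 14 15 17 15 16 13 13 18 15 15 17 15]
wrist 1 2049 [  0   0   0   0   0   0   9  54  80  89 100 104 113 129 129 136 166 152
 188 182 202 216]
wrist -1 2042 [  0   0   0   0   0   0   8  54  79  93  96 107 113 115 142 141 156 164
 179 196 202 197]
```

View pics/w3.png

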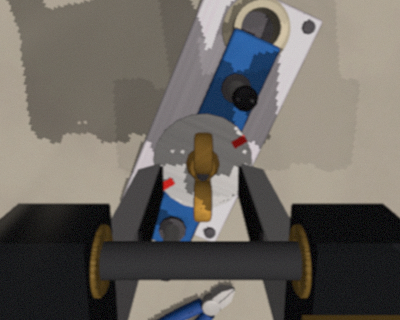

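The tips are at z≈78 with TCP reported at 51, which confirms the 27 mm offset. The nut (203,175) is untouched and centred between the fingers. Another 14 mm down, then close.

Call:
{"op": "jog_arm", "data": {
  "plan": [0,0,-0.005,0,0,0,0,0,-0.01,0,0,0,0,0,-0.014,0,0,0,0,0,-0.014,0,0,0,0,0,-0.014,0,0,0]
}}

```text
clock: 4.25
eef_pos: [534.6, 361.3, 37.3]
eef_rot: [-3.142, -0.0, -2.801]
wrist_force: [0.3, -0.2, -0.2]
finger_gap: 39.9
finger_force: 0.0
```

Call:
{"op": "jog_arm", "data": {
  "plan": [0,0,0,0,0,0,0,0,0,0,0,0,0,0,0,0,0,0,0,0,0,0,0,0,0,0,0,0,0,0,0,0,0,0,0,0],
  "claw": 0,
  "force": 40
}}

```text
clock: 4.85
eef_pos: [534.2, 362.4, 37.6]
eef_rot: [3.14, 0.001, -2.8]
wrist_force: [-0.8, 6.5, -0.5]
finger_gap: 9.5
finger_force: 40.0
```

Gripped (gap 9.5 mm, 40 N). Now the clockwise turn.

Call:
{"op": "jog_arm", "data": {
  "plan": [0,0.001,0,0,0,-4,0,0.001,0,0,0,-8,0,0.001,0,0,0,-12,0,0.001,0,0,0,-16,0,0.001,0,0,0,-20,0,0.001,0,0,0,-24,0,0.001,0,0,0,-28,0,0.001,0,0,0,-32,0,0.001,0,0,0,-36,0,0.001,0,0,0,-40,0,0.001,0,0,0,-44,0,0.001,0,0,0,-48,0,0.001,0,0,0,-52,0,0.001,0,0,0,-55,0,0.001,0,0,0,-55,0,0.001,0,0,0,-55]
}}

```text
clock: 6.45
eef_pos: [534.3, 362.5, 37.6]
eef_rot: [-3.141, -0.001, 2.524]
wrist_force: [-4.5, 3.5, 2.5]
finger_gap: 9.1
finger_force: 40.0
```

```bash
python3 - <<'E'
from cell import manip
s=manip.read_state()
for k in('eef_pos','eef_rot','wrist_force','moment','finger_gap','finger_force'):print(k,s[k])
E
```

```text
eef_pos [534.27775927 362.51263281  37.55629406]
eef_rot [-3.14146754e+00 -5.49531839e-04  2.52438077e+00]
wrist_force [-4.52705174  3.4668869   2.45808396]
moment [ 0.26809503  0.7871632  -0.09111325]
finger_gap 9.067939447548536
finger_force 40.0008362531662
```

Call:
{"op": "jog_arm", "data": {
  "plan": [0,0,0,0,0,-2,0,0,0,0,0,-4,0,0,0,0,0,-5,0,0,0,0,0,-6,0,0,0,0,0,-6,0,0,0,0,0,-6]
}}

```text
clock: 7.05
eef_pos: [534.3, 362.5, 37.6]
eef_rot: [-3.141, -0.0, 2.42]
wrist_force: [-5.2, 2.1, 3.7]
finger_gap: 10.2
finger_force: 40.0
```

```bash
python3 - <<'E'
from cell import manip
s=manip.read_state()
for k in('eef_pos','eef_rot','wrist_force','moment','finger_gap','finger_force'):print(k,s[k])
E
```

```text
eef_pos [534.34273488 362.50251945  37.56783737]
eef_rot [-3.14142646e+00 -2.37366261e-04  2.42011225e+00]
wrist_force [-5.18699949  2.12090605  3.71962336]
moment [0.34645786 0.94280863 0.61384942]
finger_gap 10.240263821720147
finger_force 40.00145494937897
```

The moment rose to 0.61 N·m and the gap widened, so the nut is at the stop. I'll release, lift away and look.

Call:
{"op": "jog_arm", "data": {
  "plan": [0,0,0,0,0,0,0,0,0,0,0,0,0,0,0,0,0,0,0,0,0,0,0,0,0,0,0,0,0,0,0,0,0.03,0,0,0,0,0,0.06,0,0,0,0,0,0.1,0,0,0,0,0,0.14,0,0,0,0,0,0.14,0,0,0,0,0,0.14,0,0,0,0,0,0.14,0,0,0],
  "claw": 0.04
}}

```text
clock: 8.25
eef_pos: [534.1, 362.0, 176.0]
eef_rot: [-3.14, -0.001, 2.418]
wrist_force: [-0.6, -0.3, -0.2]
finger_gap: 40.0
finger_force: 0.0
```

```bash
python3 - <<'E'
from h import *
from cell import manip,camera,get_calibration
s=manip.read_state();print(s['clock'],s['eef_pos'],s['wrist_force'])
c=get_calibration('wrist');p,d=camera('wrist')
cv2.imwrite('pics/w4.png',p[...,::-1])
hsv=cv2.cvtColor(p,cv2.COLOR_RGB2HSV).astype(int);H,S,V=hsv[...,0],hsv[...,1],hsv[...,2]
def an(m,z0,z1):
    w,u,v=pts(p,d,c,m);w=w[(w[:,2]>z0)&(w[:,2]<z1)&(np.hypot(w[:,0]-534,w[:,1]-362)<45)]
    a=np.linalg.eigh(np.cov(w[:,:2].T))[1][:,1];return len(w),np.degrees(np.arctan(a[1]/a[0])),w.mean(0)
print(an((H>10)&(H<25)&(S>130)&(V>60),72,95),an(((H<6)|(H>174))&(S>130),40,58))
E
```

```text
8.25 [534.14648422 361.9909896  175.96510779] [-0.62324105 -0.32020371 -0.21265425]
(489, np.float64(-38.77302913077874), array([531.33886145, 364.39088032,  83.20558836])) (36, np.float64(-41.488248668678295), array([513.42725326, 378.53658679,  49.43451419]))
```

View pics/w4.png

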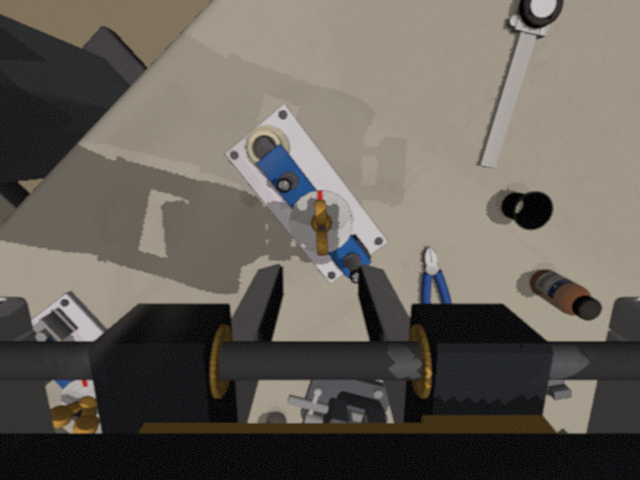

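The wings (320,225) now line up with the red mark (320,195), at −38.8° against about −40°, and the gripper is clear. I'll hand the job in.

```bash
python3 -c "
from cell import manip
print(manip.sign_off())"
```

```text
the job is handed in; nothing more can be done
None
```

The ring clamp's wing nut is turned clockwise to its stop, with its wings in line with the red marks to within about 3°. The gripper has let go and is clear, the bracket clamp's nut was not touched, and the job was handed in at about 8.3 s; the sign-off gave no verdict.

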